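# Snap the spring-tab dust cap into the camera lens barrel

## Robot

A 6-joint arm with a two-finger parallel gripper is mounted at the origin on the work surface; the furniture and walls round the work are solid. World frame = base frame: x ahead of the robot, y to its left, z up, the work surface at z = 0. Lengths are in m, angles in rad, forces in N, time in s.
With the tool pointing down it reaches from about 0.325 to 0.9 m from the base axis. Payload 6.1 kg.
Tool frame: the origin (TCP) lies on the centre line of the jaws, within the pads' length; the fingertips stand 25 mm ahead of it and the grasp point (between the pads) lies 6 mm ahead of it; z points along the fingers, y is the line along which they close (so a half turn about z gives the same grasp; the last joint's range is limited). The gripper opens to 87 mm and grips with 3 to 60 N. Pads are 19 mm wide; open, the fingers measure 117 mm over their backs; the gripper's body (75 mm by 190 mm) begins 51 mm behind the grasp point.
Start: joints at [1.005, 0.22, 1.526, -0, 1.395, -0.126], TCP at [0.266, 0.566, 0.248] pointing down, gripper open.
Joint ranges: [-2.98, 2.98], [-0.91, 2.08], [0.09, 2.57], [-1.24, 4.39], [0.2, 2.65], [-2.68, 2.68]. Speed limits (rad/s): [2.57, 2.57, 3.01, 3.14, 3.14, 3.14].

## Interface

Orientations are given as [roll, pitch, yaw] about the fixed x, y, z axes, in that order (R = Rz(yaw) Ry(pitch) Rx(roll)).
In Python, from workcell import ctrl gives the robot as it stands. The module is installed in compiled form; this text tells all that it offers.
- The arm moves only by the tool carry_out, never from a script. Its argument "targets" is a list of rows, each a list of 4 numbers: the shift along the tool's x, y, z in units of 0.25 m (1.0 is 0.25 m), then the turn about the tool's z in units of pi/2 rad (1.0 is pi/2 rad). In form: [[dx, dy, dz, spin], ...]. A call has exactly 8 rows; each row is the pose to reach, as a shift and turn from the pose commanded when the call began, along the tool's axes at that moment; what a row does not reach only later rows make up. A row lasts 1/10 s, in which the tool goes at most 50 mm and 8.59 degrees, less where a joint would pass 70% of its speed; a pose out of reach is approached as far as the arm can. A call with a number of a shift or a turn outside -1 to 1 is refused whole. A call with a gripper value outside its range is refused whole. "claw" is the gripper command: -1 is fully open, 1 is shut, values between are in proportion, set as the call begins (left out, the last holds). The fingers move at their own pace and stop on an object; the grip force is fixed at half the most. Time passes only in rows, so rows that repeat a pose let the fingers close, or fill a call up. It gives the time, the measured TCP pose, the force, the opening and the grip force at its end, in the units of the state.
- ctrl.observe(): the state, without advancing time (a new reading comes with each control period).
- ctrl.grab_frame(name): name is "scene" or "side" or "wrist"; returns a dict with "pixels" (420x560x3 uint8, red, green, blue), "z_map" (420x560 float32, m along the optical axis (not along the pixel's ray), 0 where there is no reading), "fx", "fy", "cx", "cy" (pixels), "position" and "orientation" of the camera in the world. Camera axes: x right, y down, z forward; pixel columns grow to the right and rows downward; lengths in m; the calibration is good to about 2 mm. A picture is of the moment at which its call begins.
- ctrl.close_job(): hands the job in; it is judged then, once.
The state is a dict: "t": time; "q": joint angles; "dq": joint speeds; "effort": joint torques, N m; "tcp_pos": TCP position; "tool_rot": TCP orientation; "wrist_force": force on the tool from outside, world axes, zero at the start; "moment": the same for the moment, N m; "finger_gap": finger opening in m; "finger_force": force on a finger pad.
Only numpy, scipy, OpenCV 4.12 (cv2) and the standard library are available. Lean on these libraries where they do the work, as an engineer would, in place of code of your own. Each camera call takes 0.05 s, during which the arm holds its last target. There are 200 camera calls.

## Task

Put the orange dust cap on the lens of the camera head: pinch its two black side tabs together, set it into the mouth of the barrel, press it gently down until its flange is fully home on the rim, and let the tabs spring out under the rim so that the cap is locked on, level, when you let go. Keep all forces on the barrel below 15 N, and leave the pot and the jars standing round it where they are.

Things in the scene. Friction and masses are not known exactly. Their poses are not given: they have to be found in the camera images.
- cap_mid (a point): Orange dust cap, loose, right way up on the bench; 62 mm across, 46 mm high, 65 to 100 g. This point: on its axis, 25 mm above its underside; z up, y the line along which the tabs are pinched. Plug 42.6 mm diameter, 25 mm deep, its foot bevelled; on it a flange 62 mm diameter, 4 mm thick (underside level with this point, top 4 mm above it); above that two black tabs.
- tab_l (a joint): Tab on the cap's +y side: 0 = sprung out, 0.006 m = fully pinched (firm stop). An upright black plate 24 mm wide along x, standing 17 mm over the flange top; its ribbed outer face is 17 mm from the axis when free, 11 mm when pinched. It pushes back with 7 N when free, 14 N when fully in.
- tab_r (a joint): The same tab on the cap's -y side, values alike. Each tab has a flat catch tooth by the plug's foot, 10 mm wide, 0.5 to 3.5 mm above the cap's underside, reaching 26.5 mm from the axis when free and 20.5 mm when fully pinched. Let out inside the lip, the teeth jam on its wall with 11 N each, over the 15 N limit together.
- camera_head: Camera head, fixed, lens straight up. Grey housing 76 x 76 mm, 38 mm high, with a round black knurled barrel 65 mm across and a bright rim. Origin: centre of the housing's underside, on the barrel's axis; z up. The rim is 66 to 85 mm above the origin by focus setting: it differs each time, is not measured and must be felt or seen; it stays put under 15 N.
- mouth (a point): Point on the barrel's axis fixed to the housing, 66 mm above its origin: the rim's lowest setting. Mouth: round hole 46 mm diameter, slightly bevelled; lip 20 mm deep, below it the hole widens to 56 mm. Fully pinched teeth pass the lip in any yaw and spring out under it only with the flange within 1.5 mm of the rim; a cap let go higher is not caught.
- seal (a point): Point on the axis, 45 mm above the origin of the housing. 21 mm below the rim (at any focus) lies a sprung black seal ring, 38 mm across, that pushes the plug up: 2 N at first touch, 3.6 N when the flange meets the rim, a rigid stop. It lifts a caught cap 1 to 1.5 mm, until the teeth bear under the lip.
- sample_pot: White pot with red lid, 55 mm across, 60 mm high, loose, bystander; origin at the centre of its underside.
- standard_jar: Amber jar with black lid, 42 mm across, 45 mm high, loose, bystander; origin at the centre of its underside.
- septa_jar: Small white jar, 36 mm across, 34 mm high, loose, bystander; origin at the centre of its underside.
Things that resemble listed ones, but are neither listed nor needed, are in the scene too. What is meant by the part that bears cap_mid is not blue or brown, and is the smaller of those in its own colour.

How it is judged:
By the outcome, as a careful person would: the job done as asked, in the order asked, and still so for the second after the job is handed in, with the robot touching nothing.
It also fails if it takes over 58 s, if anything falls off the work surface, if the arm or the gripper's body presses on something with over 40 N, if the wrist force passes 120 N, or if a joint passes its speed limit or range.

## Working session

There is one attempt and no reset: what is moved stays moved. The work goes in short steps, Python scripts to look and compute and a tool call to move; the robot and the scene stay as the last step left them, time stands still between calls to the robot, and variables do not carry over. Pictures are saved under pics/ and viewed, at most 10 in all, crops included, and the job is handed in when it is done.

Besides the shell and the picture viewer there is one more tool, called after ">>>" as name(argument=value, ...) on one line, values as JSON. carry_out: Moves the arm, as the interface text tells. Shifts and turns lie within -1 to 1; 1 stands for 0.25 m of shift or pi/2 rad of turn. Its arguments: {"type":"object","properties":{"targets":{"type":"array"},"claw":{"type":"number"}},"required":["targets"]}

```bash
mkdir -p pics
cat > h.py <<'E'
import numpy as np, cv2
from scipy.spatial.transform import Rotation as R
from workcell import ctrl
def rot(o):
    o=np.array(o,float)
    if o.shape==(3,3): return o
    return (R.from_euler('xyz',o) if o.size==3 else R.from_quat(o)).as_matrix()
def cloud(f):
    z=f['z_map']; v,u=np.indices(z.shape)
    p=np.stack([(u-f['cx'])/f['fx']*z,(v-f['cy'])/f['fy']*z,z],-1)
    return p@rot(f['orientation']).T+np.array(f['position'])
def grab(n,save=None):
    f=ctrl.grab_frame(n)
    if save: cv2.imwrite('pics/'+save,cv2.cvtColor(f['pixels'],cv2.COLOR_RGB2BGR))
    return f
E
python3 - <<'E'
from h import *
import pickle
print(ctrl.observe())
for n in ['scene','side','wrist']:
    f=grab(n,n+'0.png'); pickle.dump(f,open(n+'0.pkl','wb'))
    print(n,f['position'],f['orientation'],f['fx'],f['fy'],f['cx'],f['cy'])
a=[cv2.imread('pics/%s0.png'%n) for n in ['scene','side','wrist']]
E
```

```text
{'t': 0.0, 'q': array([ 1.00486767e+00,  2.21207839e-01,  1.52766887e+00,  1.95252201e-05,
        1.39469005e+00, -1.26119317e-01]), 'dq': array([-0.0011441 ,  0.00051922,  0.00075806, -0.00069469, -0.00053899,
        0.00062182]), 'effort': array([-8.59282591e-04, -4.94609964e+01, -3.87382472e+01,  6.99553569e-02,
        5.68979164e-02, -1.46282900e-04]), 'tcp_pos': array([0.26579167, 0.56501028, 0.24641797]), 'tool_rot': array([-3.13963664e+00, -2.67377196e-04,  2.70177961e+00]), 'wrist_force': array([1.47180383, 0.03746268, 0.17390447]), 'moment': array([ 0.00995554, -0.02884575,  0.01690702]), 'finger_force': 0.0, 'finger_gap': 0.08685809848503354}
scene [0.18502813 0.94423182 0.51313961] [-2.13556528e+00 -7.39836214e-04 -2.66063872e+00] 391.9935897181719 391.9935897181719 279.65074160518384 206.54160216903236
side [ 0.55891268 -0.64617002  0.48391592] [-2.00460661e+00  1.64523669e-03  1.60716667e-02] 522.1169724684399 522.1169724684399 285.3231318926251 215.47699047819188
wrist [0.20608786 0.59490659 0.38388541] [2.89465616e+00 1.79591594e-03 1.13025020e+00] 301.4386056371779 301.4386056371779 280.11589250447486 207.94698474575213
```

View pics/scene0.png

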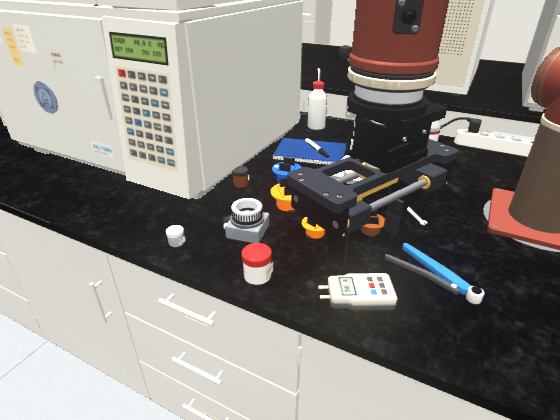

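View pics/side0.png

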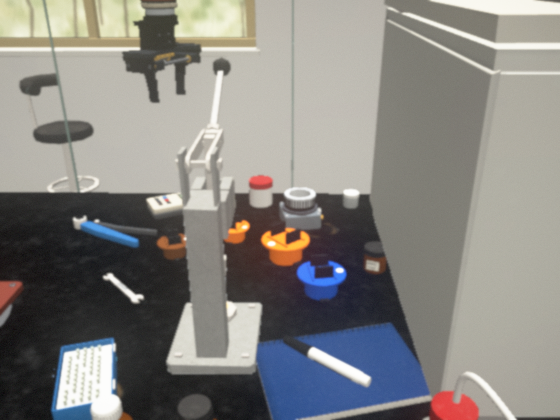

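View wrist.

The scene view shows two orange caps: the smaller at about (313,228), the larger at (285,195). The camera head is at (246,220). The side view also shows a grey stand at (210,260).

View pics/wrist0.png

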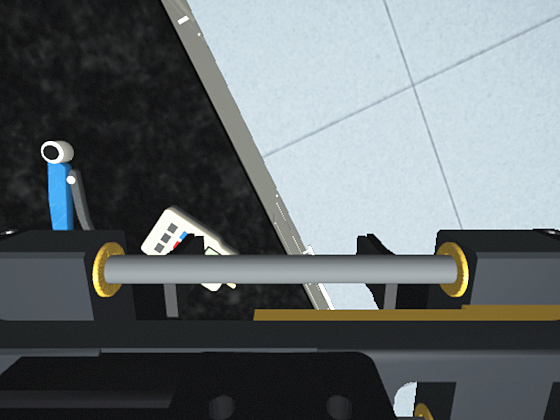

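Run:
```python
from h import *
import pickle
for n in ['scene','side','wrist']:
    f=pickle.load(open(n+'0.pkl','rb')); P=cloud(f); hsv=cv2.cvtColor(f['pixels'],cv2.COLOR_RGB2HSV)
    ok=f['z_map']>0
    m=((hsv[...,0]>=8)&(hsv[...,0]<=22)&(hsv[...,1]>150)&(hsv[...,2]>60)&ok&(P[...,2]<.12)).astype(np.uint8)
    k,l,s,c=cv2.connectedComponentsWithStats(m)
    for i in range(1,k):
        if s[i,4]>60:
            q=P[l==i]; print(n,'orange',c[i].round(),s[i,4],q.min(0).round(3),q.max(0).round(3),np.median(f['pixels'][l==i],0))
    # anything above table
    m=(ok&(P[...,2]>.015)&(P[...,2]<.6)&(np.hypot(P[...,0],P[...,1])<1.0)&(np.hypot(P[...,0],P[...,1])>.2)).astype(np.uint8)
    k,l,s,c=cv2.connectedComponentsWithStats(m)
    for i in range(1,k):
        if s[i,4]>80:
            q=P[l==i]; print(n,c[i].round(),s[i,4],np.percentile(q,1,0).round(3),np.percentile(q,99,0).round(3))
```

```text
scene orange [240. 181.] 128 [0.685 0.171 0.001] [0.717 0.197 0.034] [109.5  65.   40.5]
scene orange [283. 204.] 182 [ 0.52   0.151 -0.   ] [0.624 0.255 0.042] [236. 121.  43.]
scene orange [373. 226.] 249 [0.307 0.191 0.002] [0.353 0.253 0.033] [141.  84.  50.]
scene orange [314. 233.] 157 [ 0.414  0.261 -0.002] [0.486 0.319 0.029] [235. 119.  37.]
scene [199.  85.] 33458 [ 0.714 -0.196  0.044] [0.935 0.365 0.442]
scene [393. 118.] 29217 [ 0.079 -0.923  0.021] [0.592 0.661 0.484]
scene [543.  51.] 1249 [-0.017 -0.991  0.023] [ 0.043 -0.829  0.385]
scene [317. 104.] 750 [ 0.662 -0.326  0.016] [ 0.721 -0.28   0.193]
scene [317. 148.] 138 [ 0.547 -0.139  0.016] [ 0.656 -0.053  0.03 ]
scene [246. 219.] 1385 [0.53  0.319 0.016] [0.604 0.398 0.073]
scene [175. 233.] 256 [0.671 0.439 0.016] [0.705 0.473 0.035]
scene [257. 261.] 956 [0.456 0.442 0.016] [0.507 0.493 0.062]
scene [361. 289.] 1931 [0.234 0.381 0.016] [0.349 0.476 0.029]
scene [475. 291.] 153 [0.1   0.33  0.015] [0.124 0.352 0.024]
side orange [238. 232.] 337 [ 0.423  0.25  -0.001] [0.472 0.374 0.045] [211. 111.  54.]
side ora
[... 388 characters left out ...]
ide [208. 255.] 14160 [ 0.263 -0.106  0.015] [0.506 0.42  0.359]
side [260. 188.] 587 [0.458 0.433 0.016] [0.51  0.483 0.063]
side [293. 224.] 2604 [0.506 0.164 0.016] [0.613 0.377 0.074]
side [351. 196.] 197 [0.671 0.432 0.015] [0.705 0.469 0.037]
side [ 92. 225.] 242 [0.102 0.269 0.015] [0.205 0.343 0.026]
side [321. 274.] 1364 [0.568 0.054 0.016] [0.642 0.123 0.062]
side [328. 361.] 1084 [ 0.547 -0.147  0.019] [ 0.654 -0.063  0.032]
side [ 87. 383.] 4697 [ 0.257 -0.264  0.018] [ 0.384 -0.08   0.092]
side [195. 408.] 806 [ 0.455 -0.306  0.117] [ 0.486 -0.277  0.131]
wrist [ 54. 151.] 432 [0.099 0.328 0.015] [0.123 0.352 0.025]
wrist [284. 319.] 84498 [0.203 0.422 0.026] [0.306 0.643 0.343]
```

The wrist view shows only the bench edge and the tools; the crossbar hides the space between the fingers. Next I'll locate the grey stand and plan a look from above the cap.

Run:
```python
from h import *
import pickle
f=pickle.load(open('side0.pkl','rb')); P=cloud(f); ok=f['z_map']>0
for r0,r1,c0,c1 in [(55,75,205,235),(80,125,205,225),(130,180,175,240),(185,300,185,235),(305,365,170,260),(180,300,218,240)]:
    q=P[r0:r1,c0:c1].reshape(-1,3); q=q[ok[r0:r1,c0:c1].ravel()]; q=q[(q[:,1]<.4)&(q[:,2]>.01)]
    print((r0,r1,c0,c1),len(q),q.min(0).round(3) if len(q) else '',q.max(0).round(3) if len(q) else '')
# camera in tool frame
s=ctrl.observe(); T=rot(s['tool_rot']); w=pickle.load(open('wrist0.pkl','rb')); C=rot(w['orientation'])
print('cam in tool',(T.T@(np.array(w['position'])-s['tcp_pos'])).round(4)); print((T.T@C).round(3))
im=cv2.imread('pics/side0.png')[150:330,140:420]; cv2.imwrite('pics/c1.png',cv2.resize(im,(800,514),interpolation=cv2.INTER_CUBIC))
```

```text
(55, 75, 205, 235) 259 [0.437 0.129 0.348] [0.464 0.155 0.371]
(80, 125, 205, 225) 282 [0.445 0.035 0.3  ] [0.456 0.128 0.345]
(130, 180, 175, 240) 1680 [ 0.424 -0.095  0.225] [0.476 0.035 0.304]
(185, 300, 185, 235) 4944 [ 0.354 -0.099  0.011] [0.476 0.301 0.266]
(305, 365, 170, 260) 4979 [ 0.391 -0.108  0.01 ] [0.514 0.032 0.105]
(180, 300, 218, 240) 1591 [ 0.431 -0.098  0.01 ] [0.476 0.301 0.265]
cam in tool [ 0.0668  0.0013 -0.1372]
[[-0.001 -0.97  -0.245]
 [ 1.    -0.001 -0.   ]
 [ 0.    -0.245  0.97 ]]
```

View pics/c1.png

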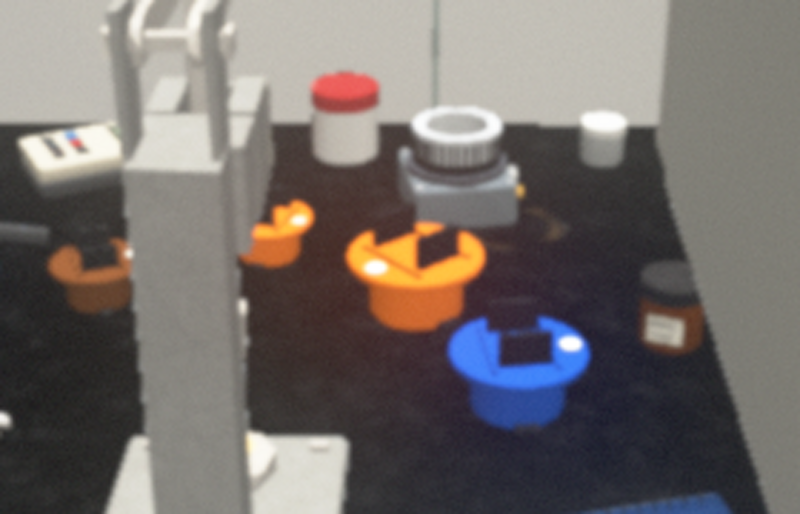

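The crop confirms the small orange cap at about (275,235), with the camera head behind it and a lever press whose ball is near (0.45, 0.14, 0.36). I'll go to a viewpoint beyond the cap, keeping well clear of the lever.

>>> carry_out(targets=[[-0.2,-0.06,0.01,0],[-0.4,-0.12,0.03,0],[-0.6,-0.18,0.04,0],[-0.8,-0.24,0.05,0],[-0.8,-0.24,0.05,0],[-0.8,-0.24,0.05,0],[-0.8,-0.24,0.05,0],[-0.8,-0.24,0.05,0]], claw=-0.2)

```text
t: 0.95
tcp_pos: [0.4203, 0.4272, 0.235]
tool_rot: [3.141, -0.0, 2.704]
wrist_force: [-0.2, -0.0, -0.0]
finger_gap: 0.0527
finger_force: 0.0
```

>>> carry_out(targets=[[-0.2,-0.06,0.01,0],[-0.4,-0.12,0.03,0],[-0.6,-0.18,0.04,0],[-0.8,-0.24,0.05,0],[-0.8,-0.24,0.05,0],[-0.8,-0.24,0.05,0],[-0.8,-0.24,0.05,0],[-0.8,-0.24,0.05,0]])

```text
t: 1.75
tcp_pos: [0.5755, 0.2886, 0.2227]
tool_rot: [3.141, -0.0, 2.704]
wrist_force: [0.9, 0.6, 0.5]
finger_gap: 0.0524
finger_force: 0.0
```

Run:
```python
from h import *
import pickle
s=ctrl.observe(); print(s['t'],s['tcp_pos'],s['tool_rot'],s['wrist_force'],s['finger_gap'])
f=grab('wrist'); pickle.dump(f,open('w1.pkl','wb'))
cv2.imwrite('pics/w1.png',cv2.resize(cv2.cvtColor(f['pixels'],cv2.COLOR_RGB2BGR),(800,600),interpolation=cv2.INTER_CUBIC))
P=cloud(f); hsv=cv2.cvtColor(f['pixels'],cv2.COLOR_RGB2HSV); ok=f['z_map']>0
m=((hsv[...,0]>=8)&(hsv[...,0]<=22)&(hsv[...,1]>150)&(hsv[...,2]>60)&ok&(P[...,2]<.12)).astype(np.uint8)
k,l,st,c=cv2.connectedComponentsWithStats(m)
for i in range(1,k):
    if st[i,4]>60:
        q=P[l==i]; print('orange',c[i].round(),st[i,4],q.min(0).round(3),q.max(0).round(3),np.median(f['pixels'][l==i],0))
```

```text
1.75 [0.5755225  0.28858844 0.22268572] [ 3.14135292e+00 -4.64649974e-04  2.70444751e+00] [0.9005843  0.56934497 0.45259966] 0.05239805115970931
orange [113.  16.] 1704 [ 0.304  0.178 -0.002] [0.366 0.249 0.042] [198. 120.  56.]
orange [196.  74.] 80 [ 0.399  0.249 -0.002] [0.453 0.286 0.03 ] [233.  134.5   0. ]
orange [167. 190.] 90 [ 0.498  0.145 -0.002] [0.565 0.217 0.043] [247. 138.   0.]
orange [188. 210.] 92 [0.518 0.172 0.04 ] [0.577 0.206 0.066] [254.  161.5   0. ]
orange [242. 304.] 221 [0.684 0.162 0.003] [0.703 0.194 0.029] [72. 41. 11.]
```

View pics/w1.png

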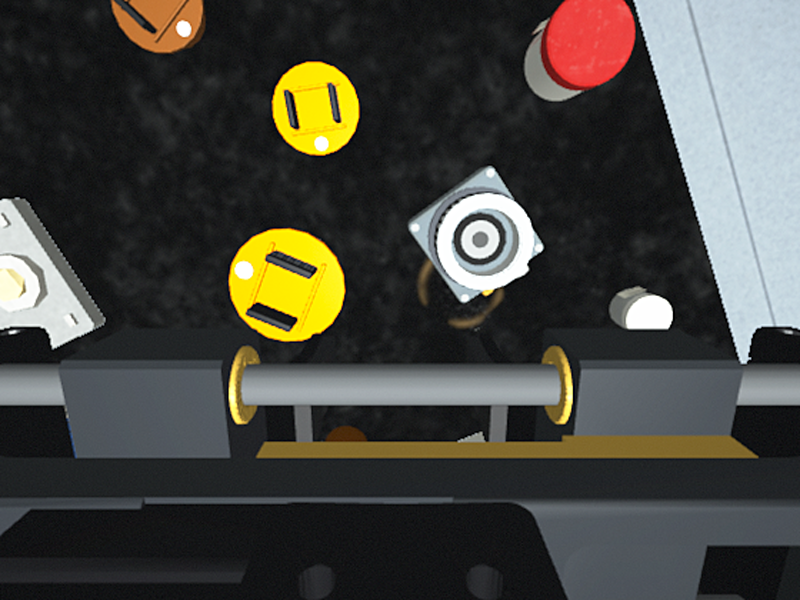

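The wrist view shows the target cap at (315,108), with its tabs at (292,110) and (334,102), so the pinch line is nearly along tool y. The camera head's rim is at (482,242), and the larger cap is at (287,285).

```bash
cat >> h.py <<'E'
def lab(f,zlo,zhi,hue=None,ctr=None,rad=None):
    P=cloud(f); m=(f['z_map']>0)&(P[...,2]>zlo)&(P[...,2]<zhi)
    if ctr is not None: m&=np.hypot(P[...,0]-ctr[0],P[...,1]-ctr[1])<rad
    if hue:
        h=cv2.cvtColor(f['pixels'],cv2.COLOR_RGB2HSV); m&=(h[...,0]>=hue[0])&(h[...,0]<=hue[1])&(h[...,1]>150)&(h[...,2]>60)
    return P,m
def ray(f,u,v,z):
    d=rot(f['orientation'])@np.array([(u-f['cx'])/f['fx'],(v-f['cy'])/f['fy'],1.]); p=np.array(f['position']); return p+d*(z-p[2])/d[2]
def circ(f,cnt,z):
    p=np.array([ray(f,u,v,z)[:2] for u,v in cnt.reshape(-1,2)])
    from scipy.optimize import least_squares
    r=least_squares(lambda a:np.hypot(p[:,0]-a[0],p[:,1]-a[1])-a[2],[*p.mean(0),.03],loss='soft_l1',f_scale=.001)
    return r.x,np.std(r.fun)
E
python3 - <<'E'
from h import *
import pickle
f=pickle.load(open('w1.pkl','rb'));
P,m=lab(f,.018,.06,None,(.45,.285),.045)
print('cap z pct',np.percentile(P[m][:,2],[5,50,95]).round(4))
# flange colour region
h=cv2.cvtColor(f['pixels'],cv2.COLOR_RGB2HSV)
mm=((h[...,0]>=8)&(h[...,0]<=35)&(h[...,1]>120)&(h[...,2]>60)).astype(np.uint8)
k,l,st,c=cv2.connectedComponentsWithStats(mm)
i=l[75,210] if l[75,210] else l[70,221]; print(st[i],c[i])
cn,_=cv2.findContours((l==i).astype(np.uint8),cv2.RETR_EXTERNAL,cv2.CHAIN_APPROX_NONE)
cn=max(cn,key=cv2.contourArea); print('flange',circ(f,cn,.029))
# tabs: dark inside flange
hull=np.zeros_like(mm); cv2.drawContours(hull,[cv2.convexHull(cn)],-1,1,-1); hull=cv2.erode(hull,np.ones((5,5)))
d=((f['pixels'].max(-1)<80)&(hull>0)).astype(np.uint8)
k,l,st,c=cv2.connectedComponentsWithStats(d)
T=[]
for j in range(1,k):
    if st[j,4]>20:
        q=P[l==j]; vv,uu=np.where(l==j)
        ax=cv2.minAreaRect(np.c_[uu,vv].astype(np.float32)); w=ray(f,*c[j],.044); T.append(w); print('tab',c[j],st[j,4],ax,w.round(4),np.percentile(q[:,2],[10,50,90]).round(4))
if len(T)==2:
    dv=T[1]-T[0]; print('pinch az',np.degrees(np.arctan2(dv[1],dv[0])),np.linalg.norm(dv),(T[0]+T[1])/2)
# rim
P,m=lab(f,.05,.1,None,(.567,.355),.05); z=P[m][:,2]; hh,e=np.histogram(z,np.arange(.05,.1,.002)); print(hh,e[:2])
zr=np.median(z[z>np.percentile(z,90)-.004]); print('rim',zr)
m=(m&(P[...,2]>zr-.004)).astype(np.uint8)
cn,hi=cv2.findContours(m,cv2.RETR_CCOMP,cv2.CHAIN_APPROX_NONE)
for q in cn:
    if len(q)>40: print('rim circ',len(q),circ(f,q,zr))
s=ctrl.observe(); print(s['tcp_pos'],s['tool_rot'])
E
```

```text
cap z pct [0.0278 0.0293 0.0454]
[ 190   43   62   66 2851] [220.6552087  74.7958611]
flange (array([0.43985747, 0.28645142, 0.03093032]), np.float64(0.0002975402885368551))
tab [235.15909091  73.22727273] 44 ((235.09902954101562, 72.49010467529297), (25.273944854736328, 2.487593412399292), 84.2894058227539) [0.4469 0.302  0.044 ] [0.0411 0.0449 0.0464]
tab [205.05970149  77.26865672] 67 ((205.00003051757812, 76.49999237060547), (25.45624351501465, 4.171600341796875), 84.5596694946289) [0.4378 0.2737 0.044 ] [0.039  0.0439 0.0464]
pinch az -108.02615320572939 0.029696475713419372 [0.44234654 0.287867   0.044     ]
[811 235  40  52  39  48  42  56  99  96 969 714   1   0   0   0   0   0
   0   0   0   0   0   0] [0.05  0.052]
rim 0.0718112831753655
rim circ 198 (array([0.57070061, 0.35491993, 0.03169151]), np.float64(0.0003791879859331837))
rim circ 138 (array([0.57051132, 0.35472013, 0.0230624 ]), np.float64(0.0003125522902872326))
[0.57564577 0.2884836  0.22276759] [ 3.14126491e+00 -2.31732607e-04  2.70439636e+00]
```

Rim top is at z≈0.072, centred at (0.5706, 0.3548), with inner and outer radii as specified. The cap is at (0.4399, 0.2865) with its flange at 0.029, and the pinch line is about 6° off tool y. Before moving I'll use the fingers' symmetry to check the camera's lateral bias.

Run:
```python
from h import *
import pickle
f=pickle.load(open('w1.pkl','rb')); s=ctrl.observe(); T=rot(s['tool_rot']); P=(cloud(f)-s['tcp_pos'])@T
ok=f['z_map']>0
for z0,z1 in [(-.03,-.01),(-.01,.01),(.01,.027)]:
    m=ok&(P[...,2]>z0)&(P[...,2]<z1)&(abs(P[...,1])<.07)&(abs(P[...,0])<.03)
    y=P[m][:,1]; L=y[y<0]; Rr=y[y>0]
    if len(L) and len(Rr): print(z0,len(L),len(Rr),'L',L.min().round(4),L.max().round(4),'R',Rr.min().round(4),Rr.max().round(4),'x',P[m][:,0].min().round(4),P[m][:,0].max().round(4))
def goal(p,yaw):
    d=T.T@(np.array(p)-s['tcp_pos']); print('delta units',(d/.25).round(3))
goal([.4399,.2865,.12],0); goal([.4399,.2865,.0555],0)
```

```text
-0.03 555 559 L -0.0298 -0.0244 R 0.0273 0.0329 x -0.0094 0.0093
-0.01 275 270 L -0.035 -0.0244 R 0.0274 0.0379 x -0.0095 0.0125
0.01 230 233 L -0.0335 -0.0244 R 0.0274 0.0367 x -0.0004 0.0123
delta units [ 0.488 -0.237  0.411]
delta units [ 0.488 -0.237  0.669]
```

The fingers show a lateral camera bias of +1.5 mm in tool y, which I'll correct for. Moving to hover over the cap.

>>> carry_out(targets=[[0.12,-0.06,0.1,-0.02],[0.24,-0.12,0.2,-0.04],[0.36,-0.18,0.3,-0.06],[0.488,-0.243,0.41,-0.067],[0.488,-0.243,0.41,-0.067],[0.488,-0.243,0.41,-0.067],[0.488,-0.243,0.41,-0.067],[0.488,-0.243,0.41,-0.067]])

```text
t: 2.6
tcp_pos: [0.4427, 0.2845, 0.1219]
tool_rot: [3.139, 0.003, 2.807]
wrist_force: [0.6, 0.8, -0.1]
finger_gap: 0.052
finger_force: 0.0
```

Run:
```python
from h import *
import pickle
s=ctrl.observe(); print(s['t'],s['tcp_pos'],s['tool_rot'],s['wrist_force'],s['finger_gap'])
a=[]
for n,(r,c) in {'scene':(150,240),'side':(150,160),'wrist':(210,180)}.items():
    f=grab(n); pickle.dump(f,open(n+'2.pkl','wb')); a.append(cv2.resize(cv2.cvtColor(f['pixels'],cv2.COLOR_RGB2BGR)[r:r+120,c:c+160] if n!='wrist' else cv2.cvtColor(f['pixels'],cv2.COLOR_RGB2BGR)[r:r+150,c:c+200],(400,300)))
cv2.imwrite('pics/h2.png',np.vstack([np.hstack(a[:2]),np.hstack([a[2],a[2]*0])]))
```

```text
2.6 [0.44269706 0.28454274 0.1219337 ] [3.13894538e+00 2.86225052e-03 2.80708739e+00] [ 0.60829125  0.83334208 -0.0633141 ] 0.05198827981561693
```

View pics/h2.png

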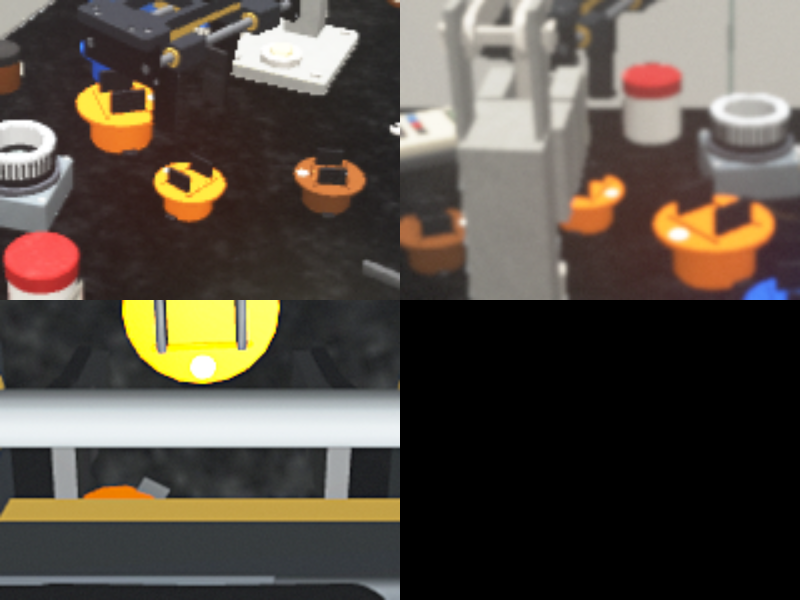

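The wrist crop shows the cap centred between the fingers and its tabs parallel to the pads. I'll check the fore-aft offset from this nearer view.

Run:
```python
from h import *
import pickle
f=pickle.load(open('wrist2.pkl','rb')); s=ctrl.observe(); T=rot(s['tool_rot']); print(s['tcp_pos'],s['tool_rot'])
h=cv2.cvtColor(f['pixels'],cv2.COLOR_RGB2HSV)
mm=((h[...,0]>=8)&(h[...,0]<=35)&(h[...,1]>120)&(h[...,2]>60)).astype(np.uint8); mm[232:]=0
k,l,st,c=cv2.connectedComponentsWithStats(mm)
i=1+np.argmin(np.hypot(c[1:,0]-281,c[1:,1]-205)+1000*(st[1:,4]<800)); print(st[i],c[i])
cn,_=cv2.findContours((l==i).astype(np.uint8),cv2.RETR_EXTERNAL,cv2.CHAIN_APPROX_NONE)
cn=cv2.convexHull(max(cn,key=cv2.contourArea)); x,e=circ(f,cn,.029); print('flange',x,e)
print('cap in tool',(T.T@(np.array([*x[:2],.029])-s['tcp_pos'])).round(4))
hull=np.zeros_like(mm); cv2.drawContours(hull,[cn],-1,1,-1); hull=cv2.erode(hull,np.ones((5,5)))
d=((f['pixels'].min(-1)>70)|(f['pixels'].max(-1)<110))&(f['pixels'].max(-1)<200)&(hull>0)
k,l,st,c=cv2.connectedComponentsWithStats(d.astype(np.uint8))
for j in range(1,k):
    if st[j,4]>40:
        vv,uu=np.where(l==j); top=ray(f,uu.mean(),vv.min(),.046); bot=ray(f,uu.mean(),vv.max(),.046)
        q=np.polyfit(vv,uu,1); print('tab',c[j],st[j,4],vv.min(),vv.max(),'slope deg',np.degrees(np.arctan(q[0])),(T.T@(top-s['tcp_pos'])).round(4),(T.T@(bot-s['tcp_pos'])).round(4))
```

```text
[0.44196621 0.28391979 0.12101745] [3.14025134e+00 1.42147757e-03 2.80655288e+00]
[ 241  175   79   57 3426] [279.80677175 205.36193812]
flange [0.43944258 0.28641369 0.0310122 ] 0.00015322637653412968
cap in tool [0.0033 0.0014 0.092 ]
tab [299.86896552 215.02068966] 145 201 229 slope deg 1.3782142570154061 [0.0179 0.0159 0.075 ] [-0.0034  0.0162  0.075 ]
tab [259.81333333 216.06666667] 150 202 229 slope deg 2.7102326262383323 [ 0.0172 -0.0131  0.075 ] [-0.0033 -0.0135  0.075 ]
```

>>> carry_out(targets=[[0.01,0,0.05,0],[0.01,0,0.1,0],[0.01,0,0.15,0],[0.01,0,0.19,0],[0.01,0,0.22,0],[0.01,0,0.22,0],[0.01,0,0.22,0],[0.01,0,0.22,0]])

```text
t: 3.55
tcp_pos: [0.4388, 0.2847, 0.0656]
tool_rot: [3.141, 0.001, 2.807]
wrist_force: [-0.0, -0.1, 0.8]
finger_gap: 0.0518
finger_force: 0.0
```

Run:
```python
from h import *
for _ in range(3):
    s=ctrl.observe(); print(s['tcp_pos'],s['tool_rot'],s['wrist_force'],s['finger_gap'])
T=rot(s['tool_rot']);print('cap in tool',(T.T@(np.array([.4394,.2864,.029])-s['tcp_pos'])).round(4))
```

```text
[0.43884203 0.28465309 0.06559958] [3.14082359e+00 7.91440990e-04 2.80701546e+00] [-0.02953236 -0.13672382  0.82526091] 0.051774653943668626
[0.43884203 0.28465309 0.06559958] [3.14082359e+00 7.91440990e-04 2.80701546e+00] [-0.02953236 -0.13672382  0.82526091] 0.051774653943668626
[0.43884203 0.28465309 0.06559958] [3.14082359e+00 7.91440990e-04 2.80701546e+00] [-0.02953236 -0.13672382  0.82526091] 0.051774653943668626
cap in tool [0.0001 0.0018 0.0366]
```

>>> carry_out(targets=[[0,0,0.02,0],[0,0,0.036,0],[0,0,0.036,0],[0,0,0.036,0],[0,0,0.036,0],[0,0,0.036,0],[0,0,0.036,0],[0,0,0.036,0]])

```text
t: 4.35
tcp_pos: [0.4384, 0.2845, 0.0561]
tool_rot: [3.141, 0.0, 2.807]
wrist_force: [0.3, -0.2, 0.3]
finger_gap: 0.0519
finger_force: 0.0
```

>>> carry_out(targets=[[0,0,0,0],[0,0,0,0],[0,0,0,0],[0,0,0,0],[0,0,0,0],[0,0,0,0],[0,0,0,0],[0,0,0,0]], claw=1)

```text
t: 5.15
tcp_pos: [0.4386, 0.2845, 0.0564]
tool_rot: [3.141, 0.0, 2.807]
wrist_force: [-0.5, -1.0, 4.6]
finger_gap: 0.0201
finger_force: 29.9
```

The tabs are pinched (gap about 20 mm, 29.9 N). Lifting to check the grasp.

>>> carry_out(targets=[[0,0,-0.06,0],[0,0,-0.14,0],[0,0,-0.24,0],[0,0,-0.34,0],[0,0,-0.4,0],[0,0,-0.4,0],[0,0,-0.4,0],[0,0,-0.4,0]])

```text
t: 5.95
tcp_pos: [0.4373, 0.284, 0.1545]
tool_rot: [-3.14, -0.002, 2.807]
wrist_force: [0.1, -0.5, -1.4]
finger_gap: 0.02
finger_force: 29.9
```

Run:
```python
from h import *
import pickle
s=ctrl.observe(); print(s['t'],s['tcp_pos'],s['tool_rot'],s['wrist_force'],s['moment'],s['finger_gap'],s['finger_force'])
a=[]
for n,(r,c) in {'scene':(100,220),'side':(100,160),'wrist':(210,180)}.items():
    f=grab(n); pickle.dump(f,open(n+'3.pkl','wb')); im=cv2.cvtColor(f['pixels'],cv2.COLOR_RGB2BGR)
    a.append(cv2.resize(im[r:r+120,c:c+160] if n!='wrist' else im[r:r+150,c:c+200],(400,300)))
cv2.imwrite('pics/h3.png',np.vstack([np.hstack(a[:2]),np.hstack([a[2],a[2]*0])]))
f=pickle.load(open('scene3.pkl','rb')); P=cloud(f); T=rot(s['tool_rot']); Q=(P-s['tcp_pos'])@T
m=(f['z_map']>0)&(abs(Q[...,0])<.035)&(abs(Q[...,1])<.035)&(Q[...,2]>.02)&(Q[...,2]<.06)
print('cap pts',m.sum(),np.percentile(Q[m],[1,50,99],axis=0).round(4))
```

```text
5.95 [0.43732764 0.28395591 0.15448158] [-3.13974918e+00 -1.98461834e-03  2.80693699e+00] [ 0.13676098 -0.48416411 -1.3983829 ] [0.05150619 0.04113586 0.02634786] 0.020003037274239917 29.876066744327545
cap pts 440 [[-0.0269 -0.0226  0.0207]
 [ 0.0103  0.016   0.0282]
 [ 0.0289  0.0321  0.0556]]
```

View pics/h3.png

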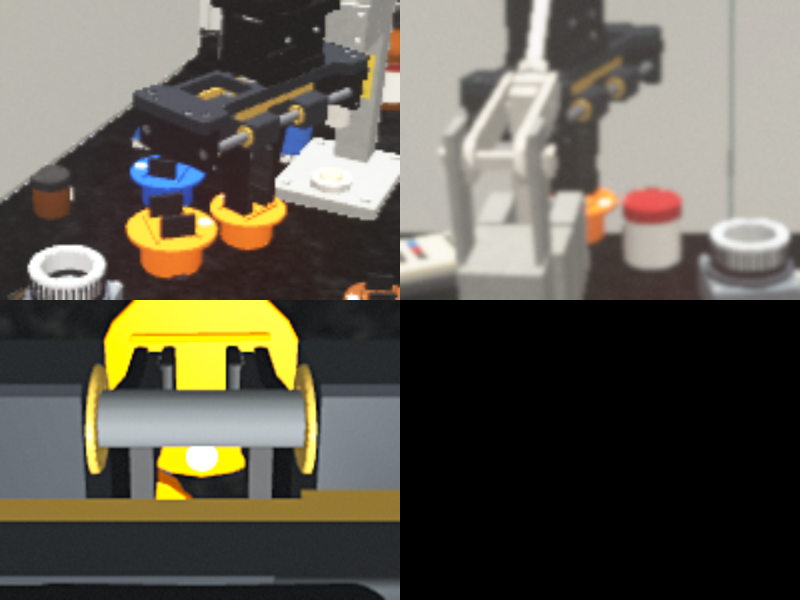

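The cap is held between the fingers, centred laterally at column 200 of the wrist crop, and the neighbours are undisturbed. Moving over the mouth, plug still above the rim.

>>> carry_out(targets=[[-0.08,0.08,0,0],[-0.17,0.18,0,0],[-0.26,0.28,0,0],[-0.35,0.37,0,0],[-0.41,0.437,0,0],[-0.41,0.437,0,0],[-0.41,0.437,0,0],[-0.41,0.437,0,0]])

```text
t: 6.9
tcp_pos: [0.5699, 0.3535, 0.1552]
tool_rot: [-3.14, -0.001, 2.807]
wrist_force: [-0.9, -0.1, -0.4]
finger_gap: 0.0197
finger_force: 29.9
```

```bash
cat > chk.py <<'E'
from h import *
import pickle,sys
s=ctrl.observe(); print(s['t'],s['tcp_pos'],s['tool_rot'],s['wrist_force'],s['finger_gap'],s['finger_force']); T=rot(s['tool_rot'])
zf=s['tcp_pos'][2]-.0274 # flange top
for n in ['scene','side']:
    f=grab(n,n+sys.argv[1]+'.png'); pickle.dump(f,open(n+sys.argv[1]+'.pkl','wb')); P=cloud(f); h=cv2.cvtColor(f['pixels'],cv2.COLOR_RGB2HSV)
    near=np.hypot(P[...,0]-s['tcp_pos'][0],P[...,1]-s['tcp_pos'][1])<.045
    m=(near&(h[...,0]<=25)&(h[...,1]>120)&(h[...,2]>60)&(P[...,2]>zf-.04)&(P[...,2]<zf+.03))
    q=P[m]; print(n,'orange',m.sum(),q.min(0).round(4),q.max(0).round(4))
    top=P[m&(abs(P[...,2]-zf)<.006)]
    if len(top)>15:
        A=np.c_[top[:,:2]-top[:,:2].mean(0),np.ones(len(top))]; k=np.linalg.lstsq(A,top[:,2],rcond=None)[0]; print(' flange plane slope',k.round(3),'n',len(top))
    # column edges of flange, plug, rim: bearing of their centres
    vv,uu=np.where(m); w=[(v,uu[vv==v].min(),uu[vv==v].max()) for v in np.unique(vv)]; print(' rows',w)
E
python3 chk.py 4
python3 - <<'E'
import cv2,numpy as np
a=cv2.imread('pics/scene4.png')[110:260,170:320]; b=cv2.imread('pics/side4.png')[110:260,225:375]
cv2.imwrite('pics/h4.png',np.hstack([cv2.resize(i,(400,400),interpolation=cv2.INTER_CUBIC) for i in (a,b)]))
E
```

```text
6.9 [0.56991853 0.35349309 0.15516042] [-3.14014558e+00 -1.46548647e-03  2.80710042e+00] [-0.92259415 -0.11399841 -0.39335509] 0.019660234270747756 29.876131117343903
scene orange 269 [0.5401 0.3241 0.0989] [0.6027 0.3871 0.141 ]
 flange plane slope [ 0.039 -0.041  0.127] n 122
 rows [(np.int64(177), np.int64(256), np.int64(256)), (np.int64(178), np.int64(234), np.int64(256)), (np.int64(179), np.int64(234), np.int64(259)), (np.int64(180), np.int64(235), np.int64(256)), (np.int64(181), np.int64(231), np.int64(260)), (np.int64(182), np.int64(233), np.int64(260)), (np.int64(183), np.int64(230), np.int64(260)), (np.int64(184), np.int64(230), np.int64(260)), (np.int64(185), np.int64(231), np.int64(259)), (np.int64(186), np.int64(231), np.int64(259)), (np.int64(187), np.int64(232), np.int64(258)), (np.int64(188), np.int64(233), np.int64(256)), (np.int64(189), np.int64(234), np.int64(255)), (np.int64(190), np.int64(236), np.int64(255)), (np.int64(191), np.int64(236), np.int64(255)), (np.int64(192), np.int64(236), np.int64(255)), (np.int64(193), np.int64(236), np.int64(255)), (np.int64(194),
[... 621 characters left out ...]
int64(168), np.int64(285), np.int64(314)), (np.int64(169), np.int64(285), np.int64(314)), (np.int64(170), np.int64(286), np.int64(313)), (np.int64(171), np.int64(288), np.int64(312)), (np.int64(172), np.int64(289), np.int64(310)), (np.int64(173), np.int64(290), np.int64(309)), (np.int64(174), np.int64(291), np.int64(309)), (np.int64(175), np.int64(291), np.int64(309)), (np.int64(176), np.int64(291), np.int64(309)), (np.int64(177), np.int64(291), np.int64(309)), (np.int64(178), np.int64(291), np.int64(308)), (np.int64(179), np.int64(291), np.int64(308)), (np.int64(180), np.int64(291), np.int64(308)), (np.int64(181), np.int64(292), np.int64(308)), (np.int64(182), np.int64(293), np.int64(305))]
```

View pics/h4.png

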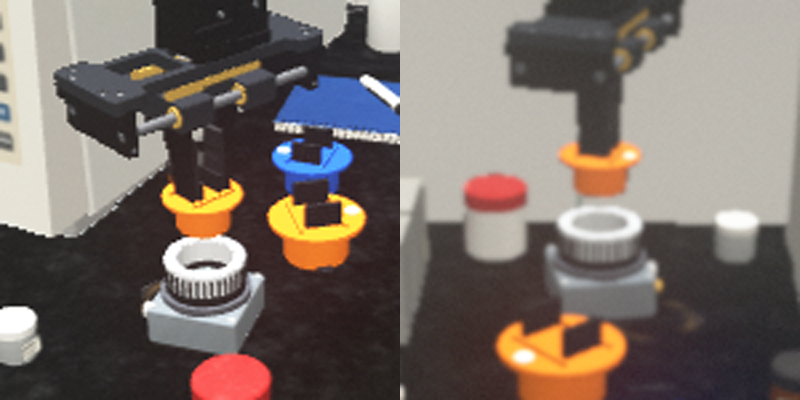

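The cap hangs level above the mouth in both views: scene crop cap at (202,205), rim at (205,260); side crop cap at (600,170), rim at (600,230). Now checking lateral offsets numerically.

```bash
cat > lat.py <<'E'
from h import *
import pickle,sys
s=ctrl.observe(); t=s['tcp_pos']; out=[];A=[];b=[]
for n in ['scene','side']:
    f=pickle.load(open(n+sys.argv[1]+'.pkl','rb')); P=cloud(f); C=rot(f['orientation']); p=np.array(f['position'])
    h=cv2.cvtColor(f['pixels'],cv2.COLOR_RGB2HSV); near=np.hypot(P[...,0]-t[0],P[...,1]-t[1])<.048
    org=near&(h[...,0]<=25)&(h[...,1]>120)&(h[...,2]>60)&(P[...,2]>.085)
    rim=near&(h[...,1]<70)&(h[...,2]>110)&(P[...,2]>.064)&(P[...,2]<.08)
    ctr=lambda m,z:(np.mean([[(u[0]+u[-1])/2] for v in np.unique(np.where(m)[0]) for u in [np.where(m[v])[0]] if len(u)>1 and u[-1]-u[0]>=.85*max(np.ptp(np.where(m[w])[0]) for w in np.unique(np.where(m)[0]))]))
    plug=org&(P[...,2]<t[2]-.036)&(P[...,2]>t[2]-.054)
    def x(m,z):
        u=ctr(m,z); d=C[:,2]@(np.array([t[0],t[1],z])-p); return (u-f['cx'])/f['fx']*d,u
    r=x(rim,.072); a=x(plug,t[2]-.045); g=x(org&(P[...,2]>t[2]-.034),t[2]-.029)
    print(n,'rim',np.round(r,4),'plug',np.round(a,4),'flange',np.round(g,4),'n',rim.sum(),plug.sum())
    # rim circle
    cn,_=cv2.findContours(rim.astype(np.uint8),cv2.RETR_EXTERNAL,cv2.CHAIN_APPROX_NONE)
    A.append(C[:2,0]); b.append(r[0]-(a[0]+g[0])/2)
d=np.linalg.solve(np.array(A),b); T=rot(s['tool_rot']); print('cap must move world',d.round(4),'tool',(T.T@np.array([*d,0])).round(4))
E
python3 lat.py 4
```

```text
scene rim [-7.070e-02  2.462e+02] plug [-7.020000e-02  2.455833e+02] flange [-8.390e-02  2.385e+02] n 309 130
side rim [2.9800e-02 2.9975e+02] plug [2.950000e-02 2.998125e+02] flange [2.840000e-02 2.993333e+02] n 339 138
cap must move world [ 0.0012 -0.0159] tool [-0.0063 -0.0147  0.    ]
```

Plug and rim axes agree within about 0.5 mm in both views. Descending to just above the rim, then in small steps.

>>> carry_out(targets=[[0,0,0.02,0],[0,0,0.04,0],[0,0,0.06,0],[0,0,0.07,0],[0,0,0.08,0],[0,0,0.084,0],[0,0,0.084,0],[0,0,0.084,0]])

```text
t: 7.8
tcp_pos: [0.5711, 0.354, 0.1352]
tool_rot: [3.141, 0.0, 2.807]
wrist_force: [-0.1, -0.6, -1.2]
finger_gap: 0.0199
finger_force: 29.9
```

>>> carry_out(targets=[[0,0,0.006,0],[0,0,0.012,0],[0,0,0.018,0],[0,0,0.024,0],[0,0,0.03,0],[0,0,0.036,0],[0,0,0.036,0],[0,0,0.036,0]])

```text
t: 8.6
tcp_pos: [0.571, 0.354, 0.126]
tool_rot: [-3.142, -0.0, 2.807]
wrist_force: [-0.6, -0.3, -0.4]
finger_gap: 0.0199
finger_force: 29.9
```

>>> carry_out(targets=[[0,0,0.005,0],[0,0,0.01,0],[0,0,0.015,0],[0,0,0.02,0],[0,0,0.025,0],[0,0,0.028,0],[0,0,0.028,0],[0,0,0.028,0]])

```text
t: 9.4
tcp_pos: [0.571, 0.354, 0.119]
tool_rot: [3.142, 0.0, 2.807]
wrist_force: [-0.4, 0.4, -1.4]
finger_gap: 0.02
finger_force: 29.9
```

```bash
python3 chk.py 5 | grep -v rows; python3 lat.py 5
python3 - <<'E'
import cv2,numpy as np
a=cv2.imread('pics/scene5.png')[140:240,195:295]; b=cv2.imread('pics/side5.png')[130:230,250:350]
cv2.imwrite('pics/h5.png',np.hstack([cv2.resize(i,(400,400),interpolation=cv2.INTER_CUBIC) for i in (a,b)]))
E
```

```text
9.4 [0.57103674 0.35395972 0.11904208] [3.14158145e+00 1.39080242e-05 2.80695972e+00] [-0.41709142  0.36440591 -1.36880413] 0.019958906752783185 29.87621158361435
scene orange 219 [0.5417 0.326  0.0669] [0.6029 0.3877 0.1205]
 flange plane slope [ 0.039 -0.04   0.092] n 117
side orange 308 [0.5415 0.3206 0.0728] [0.6009 0.376  0.1056]
 flange plane slope [0.01  0.027 0.093] n 197
scene rim [-7.090000e-02  2.461111e+02] plug [nan nan] flange [-8.410000e-02  2.394211e+02] n 201 0
side rim [2.970000e-02 2.996875e+02] plug [nan nan] flange [2.950000e-02 2.996667e+02] n 239 0
cap must move world [nan nan] tool [nan nan nan]
  return _methods._mean(a, axis=axis, dtype=dtype,
  ret = ret.dtype.type(ret / rcount)
```

View pics/h5.png

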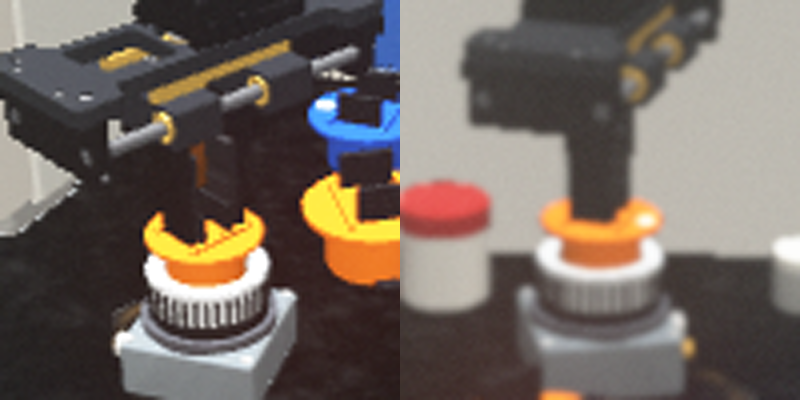

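The plug has entered the mouth with no contact force. The flange is about 15 mm above the rim and level in both crops. Going on gently.

>>> carry_out(targets=[[0,0,0.005,0],[0,0,0.01,0],[0,0,0.015,0],[0,0,0.02,0],[0,0,0.025,0],[0,0,0.03,0],[0,0,0.034,0],[0,0,0.034,0]])

```text
t: 10.3
tcp_pos: [0.5709, 0.3539, 0.1103]
tool_rot: [-3.141, -0.0, 2.807]
wrist_force: [-0.6, 0.2, -1.2]
finger_gap: 0.0199
finger_force: 29.9
```

>>> carry_out(targets=[[0,0,0.002,0],[0,0,0.004,0],[0,0,0.006,0],[0,0,0.008,0],[0,0,0.01,0],[0,0,0.012,0],[0,0,0.012,0],[0,0,0.012,0]])

```text
t: 11.1
tcp_pos: [0.571, 0.354, 0.1076]
tool_rot: [3.142, 0.0, 2.807]
wrist_force: [0.8, 0.7, -1.2]
finger_gap: 0.0199
finger_force: 29.9
```

>>> carry_out(targets=[[0,0,0.001,0],[0,0,0.002,0],[0,0,0.003,0],[0,0,0.004,0],[0,0,0.005,0],[0,0,0.006,0],[0,0,0.006,0],[0,0,0.006,0]])

```text
t: 11.9
tcp_pos: [0.5711, 0.354, 0.1061]
tool_rot: [3.141, 0.0, 2.807]
wrist_force: [0.0, 0.1, 0.8]
finger_gap: 0.0201
finger_force: 29.9
```

>>> carry_out(targets=[[0,0,0.001,0],[0,0,0.002,0],[0,0,0.003,0],[0,0,0.004,0],[0,0,0.004,0],[0,0,0.004,0],[0,0,0.004,0],[0,0,0.004,0]])

```text
t: 12.7
tcp_pos: [0.5711, 0.354, 0.1051]
tool_rot: [3.141, 0.0, 2.807]
wrist_force: [0.0, 0.4, 1.0]
finger_gap: 0.0202
finger_force: 29.9
```

The seal is touched (+2 N). Continuing in 0.5–0.75 mm steps until the rim's stop is felt.

>>> carry_out(targets=[[0,0,0.001,0],[0,0,0.002,0],[0,0,0.003,0],[0,0,0.003,0],[0,0,0.003,0],[0,0,0.003,0],[0,0,0.003,0],[0,0,0.003,0]])

```text
t: 13.5
tcp_pos: [0.5711, 0.354, 0.1043]
tool_rot: [3.141, 0.0, 2.807]
wrist_force: [0.8, -0.0, 2.1]
finger_gap: 0.02
finger_force: 29.9
```

>>> carry_out(targets=[[0,0,0.001,0],[0,0,0.002,0],[0,0,0.002,0],[0,0,0.002,0],[0,0,0.002,0],[0,0,0.002,0],[0,0,0.002,0],[0,0,0.002,0]])

```text
t: 14.3
tcp_pos: [0.571, 0.354, 0.1038]
tool_rot: [3.142, 0.0, 2.807]
wrist_force: [0.1, 0.6, 3.0]
finger_gap: 0.0203
finger_force: 29.9
```

>>> carry_out(targets=[[0,0,0.001,0],[0,0,0.002,0],[0,0,0.002,0],[0,0,0.002,0],[0,0,0.002,0],[0,0,0.002,0],[0,0,0.002,0],[0,0,0.002,0]])

```text
t: 15.1
tcp_pos: [0.5711, 0.354, 0.1034]
tool_rot: [3.141, 0.0, 2.807]
wrist_force: [0.9, 1.6, 2.9]
finger_gap: 0.02
finger_force: 29.9
```

>>> carry_out(targets=[[0,0,0.001,0],[0,0,0.0015,0],[0,0,0.0015,0],[0,0,0.0015,0],[0,0,0.0015,0],[0,0,0.0015,0],[0,0,0.0015,0],[0,0,0.0015,0]])

```text
t: 15.9
tcp_pos: [0.5711, 0.354, 0.1033]
tool_rot: [3.141, 0.0, 2.807]
wrist_force: [-0.7, 0.7, 5.3]
finger_gap: 0.02
finger_force: 29.9
```

>>> carry_out(targets=[[0,0,0.0005,0],[0,0,0.001,0],[0,0,0.001,0],[0,0,0.001,0],[0,0,0.001,0],[0,0,0.001,0],[0,0,0.001,0],[0,0,0.001,0]])

```text
t: 16.7
tcp_pos: [0.5711, 0.354, 0.1033]
tool_rot: [3.142, 0.0, 2.807]
wrist_force: [-1.0, 0.4, 6.3]
finger_gap: 0.02
finger_force: 30.0
```

```bash
python3 chk.py 6 | grep -v rows
python3 - <<'E'
import cv2,numpy as np
a=cv2.imread('pics/scene6.png')[150:250,195:295]; b=cv2.imread('pics/side6.png')[140:240,250:350]
cv2.imwrite('pics/h6.png',np.hstack([cv2.resize(i,(400,400),interpolation=cv2.INTER_CUBIC) for i in (a,b)]))
E
```

```text
16.7 [0.57109491 0.35397357 0.10328764] [3.14151995e+00 1.70838216e-04 2.80706209e+00] [-1.00934533  0.35982912  6.30816525] 0.01998509113225485 29.95107114315033
scene orange 112 [0.5424 0.3294 0.0716] [0.6028 0.3871 0.0916]
 flange plane slope [ 0.028 -0.038  0.076] n 102
side orange 202 [0.5434 0.32   0.0747] [0.6012 0.3777 0.0917]
 flange plane slope [0.013 0.002 0.078] n 178
```

View pics/h6.png

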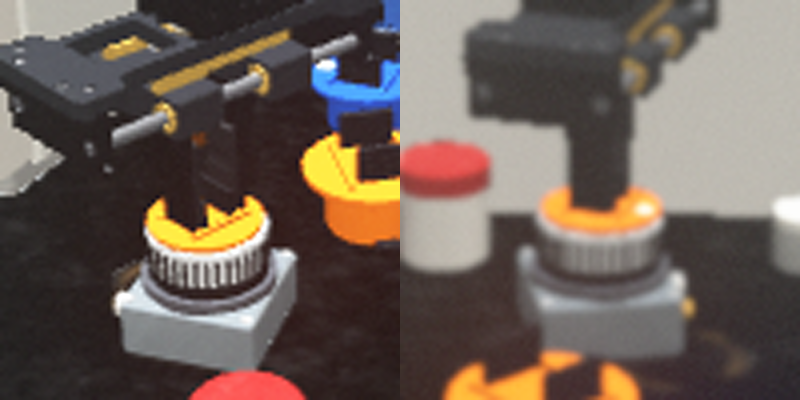

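The flange sits on the rim all round in both crops. The TCP has stopped sinking while the force rose to about 7 N including the cap's weight, so it is home. Opening the fingers.

>>> carry_out(targets=[[0,0,0,0],[0,0,0,0],[0,0,0,0],[0,0,0,0],[0,0,0,0],[0,0,0,0],[0,0,0,0],[0,0,0,0]], claw=-0.2)

```text
t: 17.6
tcp_pos: [0.5709, 0.354, 0.1025]
tool_rot: [-3.141, -0.0, 2.807]
wrist_force: [-1.3, 1.2, 2.0]
finger_gap: 0.052
finger_force: 1.0
```

>>> carry_out(targets=[[0,0,-0.04,0],[0,0,-0.1,0],[0,0,-0.18,0],[0,0,-0.28,0],[0,0,-0.38,0],[0,0,-0.48,0],[0,0,-0.48,0],[0,0,-0.48,0]])

```text
t: 18.4
tcp_pos: [0.5715, 0.3542, 0.2242]
tool_rot: [3.14, 0.002, 2.807]
wrist_force: [-0.4, 0.5, -0.1]
finger_gap: 0.0519
finger_force: 0.0
```

>>> carry_out(targets=[[-0.08,0,0,0],[-0.16,0,0,0],[-0.24,0,0,0],[-0.28,0,0,0],[-0.28,0,0,0],[-0.28,0,0,0],[-0.28,0,0,0],[-0.28,0,0,0]])

```text
t: 19.2
tcp_pos: [0.6364, 0.3315, 0.2227]
tool_rot: [-3.142, -0.0, 2.808]
wrist_force: [0.0, -0.5, 0.4]
finger_gap: 0.0521
finger_force: 0.0
```

Run:
```python
from h import *
s=ctrl.observe(); print(s['t'],s['tcp_pos'],s['wrist_force'],s['finger_gap'])
f=grab('wrist'); g=grab('side'); sc=grab('scene')
for n,q in (('wrist',f),('side',g),('scene',sc)):
    P=cloud(q); h=cv2.cvtColor(q['pixels'],cv2.COLOR_RGB2HSV)
    r=np.hypot(P[...,0]-.5707,P[...,1]-.3545)<.033
    m=r&(h[...,0]<=35)&(h[...,1]>120)&(h[...,2]>60)&(P[...,2]>.071)&(P[...,2]<.084)
    p=P[m]; A=np.c_[p[:,:2]-[.5707,.3545],np.ones(len(p))]; print(n,m.sum(),'plane',np.linalg.lstsq(A,p[:,2],rcond=None)[0].round(4))
    for nm,c,z in (('pot',(.482,.463),.04),('septa',(.688,.452),.02)):
        w=(np.hypot(P[...,0]-c[0],P[...,1]-c[1])<.045)&(P[...,2]>z-.01)
        if w.sum()>20: print(n,nm,np.percentile(P[w],1,0).round(3),np.percentile(P[w],99,0).round(3))
    if n=='wrist':
        for dk in [r&(P[...,2]>.085)]:
            k,l,st,c=cv2.connectedComponentsWithStats(dk.astype(np.uint8))
            for j in range(1,k):
                if st[j,4]>15: print('tab',c[j],st[j,4],P[l==j].mean(0).round(4))
a=cv2.cvtColor(f['pixels'],cv2.COLOR_RGB2BGR)[0:300,130:430]; b=cv2.cvtColor(g['pixels'],cv2.COLOR_RGB2BGR)[140:240,250:350]
cv2.imwrite('pics/h7.png',np.hstack([cv2.resize(i,(400,400),interpolation=cv2.INTER_CUBIC) for i in (a,b)]))
```

```text
19.2 [0.63640295 0.33150374 0.22273353] [ 0.04891865 -0.5276248   0.37107918] 0.05206153793846812
wrist 3220 plane [0.0007 0.0026 0.0778]
wrist pot [0.481 0.438 0.031] [0.51  0.482 0.062]
wrist septa [0.67  0.437 0.011] [0.705 0.471 0.035]
tab [262.82236842 128.52631579] 152 [0.5664 0.3416 0.0939]
tab [298.        128.8041958] 143 [0.5765 0.3698 0.0945]
tab [225.48959854 403.57536496] 10960 [0.5739 0.3546 0.3601]
side 177 plane [ 0.0042 -0.0016  0.0793]
side pot [0.458 0.432 0.031] [0.51  0.485 0.063]
side septa [0.671 0.42  0.011] [0.705 0.468 0.227]
scene 304 plane [ 0.0122 -0.0188  0.078 ]
scene pot [0.456 0.442 0.031] [0.507 0.493 0.062]
scene septa [0.652 0.408 0.011] [0.703 0.473 0.311]
```

View pics/h7.png

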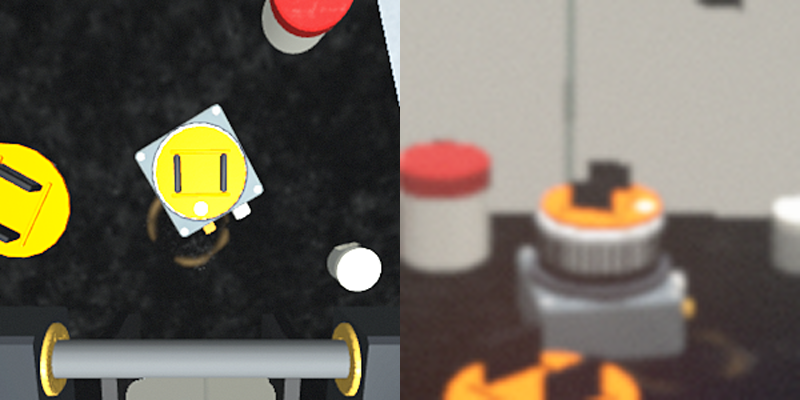

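The cap sits level and centred on the rim. Its tabs are 30 mm apart, as when free, so the teeth are out under the lip, and the flange has lifted about 1–2 mm onto its catch. Bystanders are unmoved.

```bash
python3 -c "
from workcell import ctrl
print(ctrl.close_job())"
```

```text
the job is handed in; nothing more can be done
None
```

The orange dust cap is on the lens, level, with both tabs sprung fully out. The highest press force I read was about 7 N, the pot and small white jar measured where they started, I never went near the amber jar, and the job was handed in at about 19 s.

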